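# Jog a note block square with the paper jogger's handwheel

## Robot

A 6-joint arm with a two-finger parallel gripper is mounted at the origin on the work surface; the furniture and walls round the work are solid. World frame = base frame: x ahead of the robot, y to its left, z up, the work surface at z = 0. Lengths are in m, angles in degrees, forces in N, time in s.
With the tool pointing down it reaches from about 0.3 to 0.75 m from the base axis. Payload 8.5 kg.
Tool frame: the origin (TCP) lies at the very end of the fingers, on their centre line; the grasp point (between the pads) lies env.pinch_z behind it (env.pinch_z is the distance from the TCP to the grasp point, in m); z points along the fingers, y is the line along which they close (so a half turn about z gives the same grasp; the last joint's range is limited). The gripper opens to 85 mm and grips with 20 to 120 N. Pads are 22 mm wide; open, the fingers measure 114 mm over their backs; the gripper's body (76 mm by 85 mm) begins 54 mm behind the grasp point. The pads swing forward as they close: fully open they stand 13 mm farther back than shut.
Start: joints at [-76.163, 21.807, 74.336, -0, 83.858, -12.336], TCP at [0.243, -0.494, 0.231] pointing down, gripper open.
Joint ranges: [-178.18, 178.18], [-50.72, 133.34], [12.68, 142.11], [-81.47, 261.47], [9.98, 163.14], [-165.26, 165.26]. Speed limits (degrees/s): [136.94, 136.94, 180, 180, 180, 180].

## Interface

Orientations are given as a 3x3 rotation matrix whose columns are the frame's x, y, z axes.
In Python, from rig import telemetry, get_image, env gives the robot as it stands. The module is installed in compiled form; this text tells all that it offers.
- The arm moves only by the tool apply_moves, never from a script. Its argument "series" is a list of rows, each a list of 7 numbers: the shift along the tool's x, y, z in mm, then the turn, a rotation vector about the tool's x, y, z in degrees, then the opening, from 0 (shut) to 1 (fully open). A call has 1 to 12 rows; each row shifts and turns the commanded pose from where the row before left it, along the tool's axes as they then stand; what a row does not reach is not made up. A row lasts 1/8 s, in which the tool goes at most 62.5 mm and 10.7 degrees, less where a joint would pass 70% of its speed; a pose out of reach is approached as far as the arm can. A call with a gripper value outside its range is refused whole. The fingers move at their own pace and stop on an object; "grip_force" is the grip in N (left out, the last holds). Time passes only in rows, so rows that do not move let the fingers close. It gives the time, the measured TCP pose, the force, the opening and the grip force at its end, in the units of the state.
- telemetry.observe(): the state, without advancing time (a new reading comes with each control period).
- get_image(name): name is "scene" or "top"; returns a dict with "frame" (384x512x3 uint8, red, green, blue), "z_map" (384x512 float32, m along the optical axis (not along the pixel's ray), 0 where there is no reading), "vertical_fov" (degrees; the focal length in pixels is half the picture's height over the tangent of half this angle, whatever the lens; pixels are square), "cx", "cy" (the principal point, pixels), "dist" ([k1, k2, p1, p2, k3] as OpenCV has them; the pictures are not rectified), "eye" and "attitude" of the camera in the world. Camera axes: x right, y up, looking along -z (the intrinsics and any distortion apply to the point x, -y, -z); pixel columns grow to the right and rows downward; lengths in m; the calibration is good to about 2 mm. A picture is of the moment at which its call begins.
- env.close_job(): hands the job in; it is judged then, once.
The state is a dict: "time_s": time; "q": joint angles; "qvel": joint speeds; "joint_efforts": joint torques, N m; "position": TCP position; "tool_rot": TCP orientation; "ft_force": force on the tool from outside, world axes, zero at the start; "wrist_torque": the same for the moment, N m; "grip_width": finger opening in m; "gripper_force": force on a finger pad.
Only numpy, scipy, OpenCV 4.12 (cv2) and the standard library are available. Lean on these libraries where they do the work, as an engineer would, in place of code of your own. Each camera call takes 0.05 s, during which the arm holds its last target. There are 200 camera calls.

## Task

Square up the block of sticky notes on the paper jogger by working only its handwheel, not touching the block or disturbing the other things: turn the wheel clockwise until the guide has pushed the block up against the fence, and hold it pressed there for a moment with about 12 newtons (at least 8, never more than 18). Then turn the wheel back until the pointer on its far rim lines up with the upright index mark behind it, and let go, leaving the block square against the fence.

Things in the scene. Friction and masses are not known exactly. Their poses are not given: they have to be found in the camera images.
- knob_grip (a point): grip point in the round black knob, 44 mm diameter, in the middle of the handwheel; knob spans 26 mm below to 14 mm above it (it is 78 mm above the desk), vertical axis. Grip across the diameter at any yaw; the 116 mm disc's rim top lies 22 mm lower. Turning takes about 0.06 N m of friction (less at standstill) plus 0.040 N m per newton of guide pressure. The jogger is fixed to the desk
- wheel (a joint): handwheel angle, rad, 0 to 1.6, growing clockwise from above; a radian moves the guide 40 mm to the fence. The guide's rubber face is sprung (4 N per mm, 9 mm of give); its setting varies by 6 mm either way, unmeasured, so contact must be felt: with the block at the fence it begins between 0.75 and 1.15 rad. The wheel stays where left once unloaded
- pointer_tip (a point): just off the tip of the wheel's pointer, a 5 mm wide light metal tab sticking out from the far rim of the wheel; this point is 67 mm from the wheel axis, 50 mm above the desk, and turns with the wheel
- mark (a point): inner edge of the index mark, a light metal tab 5 mm wide standing on the far edge of the grey drum under the wheel, 67 mm from the wheel axis, 50 mm above the desk; lined up when pointer_tip coincides with it. It is set differently each day (at a wheel angle of 0.15 to 0.55 rad) and stays put during the job
- fence: fixed upright aluminium fence at the right end of the jogger's deck, 110 mm long (along its x), 36 mm high. Origin: middle of the lower edge of its inner face; its y axis is square to that face and points towards the guide and the wheel, z up
- note_block: loose block of sticky notes, 76 x 76 x 28 mm, lying flat on the 12 mm thick deck between guide and fence, 8 to 16 mm off the fence and up to 0.12 rad out of square. Origin: centre of its underside, z up; square means its sides parallel to the fence's axes
- note_block_center (a point): centre of the note block, 14 mm above its underside
- glue_stick: bystander: glue stick standing upright, 26 mm diameter, 94 mm high; origin at the centre of its foot
- matchbox: bystander: small dark card box, 52 x 36 x 14 mm, lying on the desk just to the right of the jogger; origin at the centre of its underside

How it is judged (in metres and radians):
On the way:
1. the guide presses the note block against the fence with 8 to 18 N for 0.3 s (contact force between note_block and fence between 8 and 18 N and angle between the y axis of note_block and the y axis of fence, either way round below 0.06 rad), for 0.3 s.
At the end, for the whole second after the job is handed in: the wheel's pointer is within 4.5 mm of the index mark and at rest; the note block lies flat and still on the deck, within 3 mm of touching the fence and square to it within 0.06 rad; nothing is held (horizontal distance between pointer_tip and mark below 0.0045 m and velocity of joint wheel between -0.05 and 0.05 rad/s and y of note_block_center in the frame of fence below 0.041 m and z of note_block_center in the frame of fence below 0.018 m and angle between the y axis of note_block and the y axis of fence, either way round below 0.06 rad and linear speed of note_block below 0.01 m/s).
It fails at once if the note block is pressed against the fence with more than 18 N (contact force between note_block and fence above 18 N).
It fails at once if the robot touches the note block (contact force between any of the fingers, the arm and note_block above 0.5 N).
It fails at once if a bystander is disturbed (moved more than 15 mm) (distance of any of glue_stick, matchbox from where it was at the start of the episode above 0.015 m).
It also fails if it takes over 54 s, if anything falls off the work surface, if the arm or the gripper's body presses on something with over 40 N, if the wrist force passes 120 N, or if a joint passes its speed limit or range.

## Working session

There is one attempt and no reset: what is moved stays moved. The work goes in short steps, Python scripts to look and compute and a tool call to move; the robot and the scene stay as the last step left them, time stands still between calls to the robot, and variables do not carry over. Pictures are saved under pics/ and viewed, at most 10 in all, crops included, and the job is handed in when it is done.

Besides the shell and the picture viewer there is one more tool, called after "Emit:" as name([rows], argument=value, ...), one row to a line, values as JSON. apply_moves: Moves the arm, as the interface text tells. Its arguments: {"type":"object","properties":{"series":{"type":"array"},"grip_force":{"type":"number"}},"required":["series"]}

```bash
mkdir -p pics; cat > h.py <<'E'
import numpy as np, cv2
from rig import telemetry, get_image, env
def K(im):
    f=im["frame"].shape[0]/2/np.tan(np.radians(im["vertical_fov"])/2)
    return np.array([[f,0,im["cx"]],[0,f,im["cy"]],[0,0,1.]])
def rays(im,uv):
    p=cv2.undistortPoints(np.float64(uv).reshape(-1,1,2),K(im),np.float64(im["dist"])).reshape(-1,2)
    return np.c_[p[:,0],-p[:,1],-np.ones(len(p))]@np.array(im["attitude"]).T
def plane(im,uv,z):
    d=rays(im,uv);e=np.array(im["eye"]);return e+d*((z-e[2])/d[:,2])[:,None]
def cloud(im):
    h,w=im["z_map"].shape;v,u=np.mgrid[:h,:w]
    d=rays(im,np.c_[u.ravel(),v.ravel()]);return (np.array(im["eye"])+d*im["z_map"].reshape(-1,1)).reshape(h,w,3)
def save(im,n):cv2.imwrite("pics/"+n,im["frame"][:,:,::-1])
E
python3 - <<'E'
from h import *
for n in("scene","top"):
    im=get_image(n);save(im,n+".png");print(n,im["eye"],np.round(im["attitude"],3).tolist(),im["vertical_fov"],im["dist"])
    np.save(n+"_c.npy",cloud(im))
s=telemetry.observe();print(s["position"],s["tool_rot"],s["ft_force"],s["grip_width"],env.pinch_z)
E
```

```text
scene [0.16069558 0.46767122 0.81318955] [[-0.803, 0.472, -0.364], [-0.596, -0.633, 0.494], [0.003, 0.613, 0.79]] 57.14277502224128 [0.01650181 0.         0.         0.         0.        ]
top [0.34613015 0.01160584 1.37724341] [[-0.002, 0.995, -0.104], [-1.0, -0.0, 0.013], [0.013, 0.104, 0.995]] 50.28039876895984 [-0.090033  0.        0.        0.        0.      ]
[ 0.24253063 -0.49334293  0.23076401] [[ 8.97455990e-01  4.41103894e-01 -3.16319460e-04]
 [ 4.41103915e-01 -8.97455105e-01  1.29253896e-03]
 [ 2.86261453e-04 -1.29952658e-03 -9.99999115e-01]] [0.69909603 0.44597241 0.98822901] 0.08557423397835832 0.0187
```

View pics/scene.png

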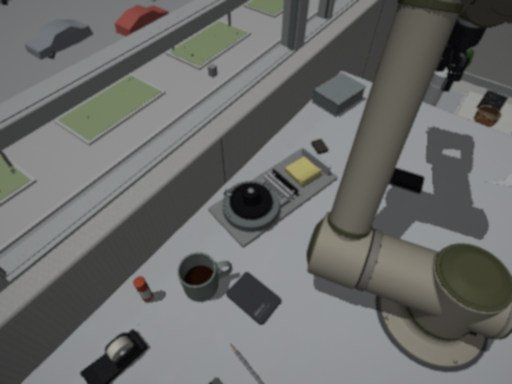

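View pics/top.png

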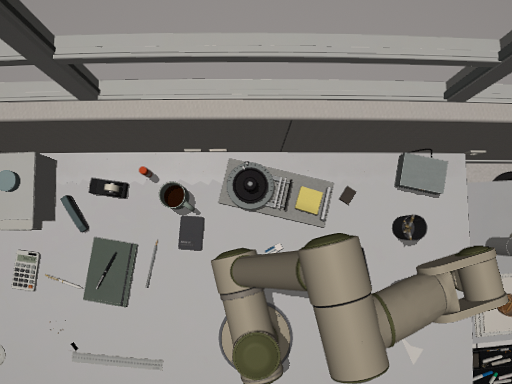

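Top view: the wheel is at about (250,185), the yellow block at (309,200), the fence at (328,203), the matchbox at (347,195) and the red glue stick at (145,171). In the scene view the wheel is at (250,203). Next I'll zoom in and measure.

```bash
python3 - <<'E'
from h import *
a=cv2.imread("pics/top.png");b=cv2.imread("pics/scene.png")
A=cv2.resize(a[145:235,210:360],None,fx=5,fy=5,interpolation=cv2.INTER_CUBIC)
B=cv2.resize(b[140:245,200:345],None,fx=5,fy=5,interpolation=cv2.INTER_CUBIC)
cv2.imwrite("pics/topc.png",A);cv2.imwrite("pics/scenec.png",B)
im=get_image("top");c=cloud(im);hsv=cv2.cvtColor(im["frame"],cv2.COLOR_RGB2HSV)
m=cv2.inRange(hsv,(22,90,120),(35,255,255));m[:,:280]=0;m[:,345:]=0;m[:150]=0;m[230:]=0
r=cv2.minAreaRect(cv2.findNonZero(m));P=plane(im,cv2.boxPoints(r),.04);print("block",P.round(4).tolist(),P.mean(0).round(4))
# knob by height
z=c[...,2];k=np.zeros(z.shape,np.uint8);k[150:220,220:285]=((z[150:220,220:285]>.084)&(z[150:220,220:285]<.1))
print("knob",k.sum(),c[k>0].mean(0) if k.any() else 0, np.ptp(c[k>0],axis=0))
w=np.zeros(z.shape,np.uint8);w[150:220,220:285]=(abs(z[150:220,220:285]-.055)<.004)
(u,v),R=cv2.minEnclosingCircle(cv2.findNonZero(w));print("wheel",(u,v),R,plane(im,[(u,v)],.055))
for row in range(150,240,6): print(row,(z[row,216:345:6]*1000).astype(int).tolist())
print("wall", c[148,250],c[130,250],c[110,250])
E
```

```text
block [[0.4271, -0.1286, 0.04], [0.499, -0.15, 0.04], [0.4778, -0.2236, 0.04], [0.406, -0.2018, 0.04]] [ 0.4524 -0.176   0.04  ]
knob 147 [0.49998285 0.01711581 0.09273556] [0.04196012 0.03808675 0.01408327]
wheel (249.40625, 183.609375) 18.73856544494629 [[0.50387786 0.01901036 0.055     ]]
150 [-445, -428, -466, -465, -463, -466, -461, -471, -463, -470, -471, -460, -474, -464, -459, -463, -464, -459, -465, -465, -464, -460]
156 [3, 5, 1, 1, 3, -5, 4, 0, -1, 1, -2, 1, 0, 0, 0, 1, 1, 0, 2, -5, 7, 0]
162 [8, 1, 9, 13, 10, 60, 42, 5, -3, 1, 4, 3, 5, -2, 1, 1, -2, 0, 1, 1, 5, -2]
168 [-1, 1, 16, 15, 44, 50, 56, 42, 38, 9, 0, 2, 1, 0, 3, 0, 4, -1, 3, -1, 1, 0]
174 [5, 3, 13, 44, 54, 51, 53, 53, 60, 41, 7, 15, 16, 10, 4, 5, 0, 0, -2, 4, 1, 0]
180 [4, 0, 37, 64, 53, 95, 94, 53, 48, 40, 26, 33, 8, 11, 15, 12, 10, 12, 9, 0, 3, 1]
186 [2, 6, 39, 57, 51, 96, 97, 51, 51, 45, 15, 13, 8, 17, 15, 13, 14, 17, 11, 18, 0, 0]
192 [-2, 15, 38, 55, 48, 51, 56, 51, 54, 42, 16, 36, 43, 14, 35, 28, 32, 30, 12, 14, 0, 2]
198 [0, 8, 13, 46, 58, 55, 54, 56, 40, 10, 36, 11, 40, 10, 33, 28, 30, 34, 37, 0, 4, 11]
204 [0, 0, 16, 14, 43, 42, 46, 39, 40, 27, 27, 10, 11, 11, 32, 34, 29, 31, 43, 1, 4, 10]
210 [4, 2, 6, -2, 0, 1, 12, 9, 12, 19, 12, 11, 6, 13, 12, 43, 36, 35, 47, 4, 2, 1]
216 [0, 3, 4, -5, -1, 3, -2, -1, 3, 5, 3, 16, 10, 14, 19, 14, 13, 12, 15, 5, 2, 0]
222 [-2, 2, 2, 2, 0, 4, 2, -3, 2, 7, -1, 4, 3, 5, 2, 8, 10, 9, 17, -1, 6, 3]
228 [-2, 0, 3, 3, 0, 0, 4, -3, 3, 7, -1, 2, 2, -7, -2, 0, -2, 3, 1, 0, 1, 4]
234 [0, 2, 2, 5, 4, 2, 0, -2, 0, 0, -2, 0, 0, 6, 0, 7, 3, -2, 3, 619, 650, 650]
wall [ 0.72150916  0.0190892  -0.4235065 ] [ 0.71983783  0.01773949 -0.09235293] [0.74966989 0.01714803 0.05814807]
```

View pics/topc.png

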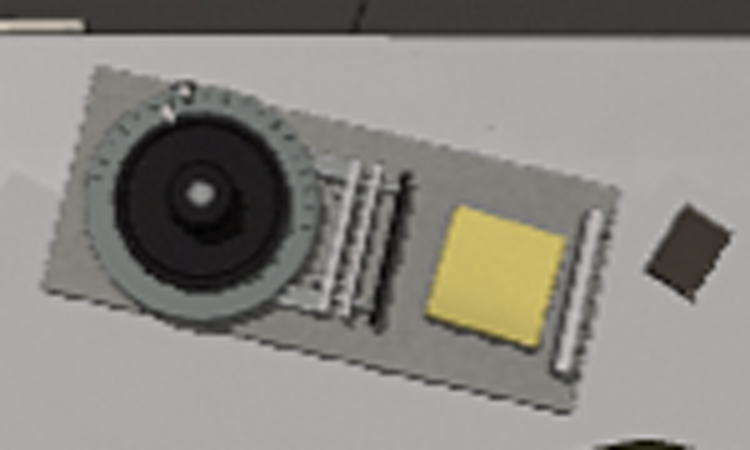

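View pics/scenec.png

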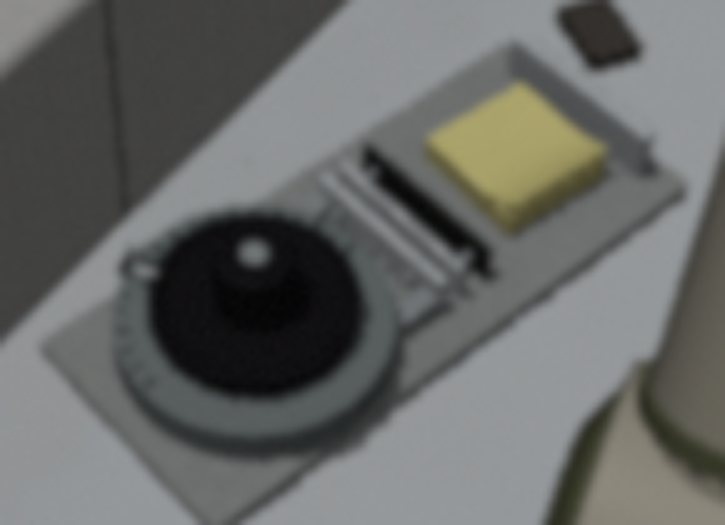

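Top crop: the pointer tab is at crop (168,113), the index mark at (184,90) and the knob cap at (201,193). Scene crop: the pointer is at (148,270), the mark at (130,262) and the cap at (253,252). I'll triangulate these.

```bash
cat >> h.py <<'E'
def tri(a,ua,b,ub):
    M=[];y=[]
    for im,u in((a,ua),(b,ub)):
        d=rays(im,[u])[0];d/=np.linalg.norm(d);Q=np.eye(3)-np.outer(d,d);M.append(Q);y.append(Q@np.array(im["eye"]))
    x=np.linalg.lstsq(np.vstack(M),np.hstack(y),rcond=None)[0];return x,[np.linalg.norm(q@x-v) for q,v in zip(M,y)]
E
python3 - <<'E'
from h import *
t=get_image("top");s=get_image("scene")
T=lambda x,y:((x+.5)/5-.5+210,(y+.5)/5-.5+145)
S=lambda x,y:((x+.5)/5-.5+200,(y+.5)/5-.5+140)
for n,p,q,z in(("cap",(201,193),(253,252),.092),("ptr",(168,113),(148,270),.05),("mark",(184,91),(130,262),.05)):
    x,e=tri(t,T(*p),s,S(*q));print(n,x.round(4),np.round(e,4),"top@z",plane(t,[T(*p)],z).round(4),"scene@z",plane(s,[S(*q)],z).round(4))
# disc/drum circle fits in both images: dark disc
for im,n,b in((t,"top",(165,205,228,272)),(s,"scene",(175,225,222,280))):
    g=cv2.cvtColor(im["frame"],cv2.COLOR_RGB2GRAY);m=np.zeros_like(g);m[b[0]:b[1],b[2]:b[3]]=(g[b[0]:b[1],b[2]:b[3]]<50)*255
    cs=max(cv2.findContours(m,0,1)[0],key=cv2.contourArea).reshape(-1,2).astype(float)
    P=plane(im,cs,.056)[:,:2];r=cv2.fitEllipse(np.float32(P*1000));print(n,"disc",np.round(r[0],1),np.round(r[1],1))
E
```

```text
cap [0.5008 0.0175 0.0919] [0. 0.] top@z [[0.5008 0.0176 0.092 ]] scene@z [[0.5007 0.0176 0.092 ]]
ptr [0.5571 0.0388 0.0551] [0.0009 0.0009] top@z [[0.5587 0.0394 0.05  ]] scene@z [[0.5589 0.0356 0.05  ]]
mark [0.5763 0.0296 0.0373] [0.0009 0.0009] top@z [[0.5733 0.0289 0.05  ]] scene@z [[0.5703 0.0372 0.05  ]]
top disc [499.   17.1] [110.9 112.6]
scene disc [495.9  21.7] [112.1 120. ]
```

Emit:
apply_moves([
  [38, -28.7, 0, 0, 0, 0, 1],
  [38, -28.7, 0, 0, 0, 0, 1],
  [38, -28.7, 0, 0, 0, 0, 1],
  [38, -28.7, 0, 0, 0, 0, 1],
  [38, -28.7, 0, 0, 0, 0, 1],
  [38, -28.7, 0, 0, 0, 0, 1],
  [38, -28.7, 0, 0, 0, 0, 1],
  [38, -28.7, 0, 0, 0, 0, 1],
  [38, -28.7, 0, 0, 0, 0, 1],
  [38, -28.7, 0, 0, 0, 0, 1],
  [38, -28.7, 10, 0, 0, 0, 1],
  [38, -28.7, 10, 0, 0, 0, 1],
])

```text
time_s: 1.75
position: [0.5005, 0.0182, 0.2112]
tool_rot: [[0.897, 0.441, 0.0], [0.441, -0.897, -0.0], [0.0, 0.0, -1.0]]
ft_force: [-0.2, 0.1, 1.0]
grip_width: 0.0852
gripper_force: 0.0
```

```bash
cat > st.py <<'E'
from h import *
s=telemetry.observe();R=np.array(s["tool_rot"]);p=np.array(s["position"])
print(round(s["time_s"],2),"p",p.round(4),"q",np.round(s["q"],2),"yaw",np.degrees(np.arctan2(R[1,0],R[0,0])).round(2))
print("F",np.round(s["ft_force"],2),"T",np.round(s["wrist_torque"],3),"w",round(s["grip_width"],4),"g",round(s["gripper_force"],1),"eff",np.round(s["joint_efforts"],3))
print("to grasp, tool mm",((np.array([.5005,.0175,.0600])-p)@R*1000).round(1))
E
python3 st.py
```

```text
1.75 p [0.5005 0.0182 0.2112] q [-11.49  17.83  84.    -0.    78.14  52.34] yaw 26.18
F [-0.17  0.15  1.01] T [-0.027 -0.01  -0.   ] w 0.0852 g 0.0 eff [ -3.591 -43.384 -20.541   0.077   0.208  -1.013]
to grasp, tool mm [ -0.3   0.5 151.2]
```

Emit:
apply_moves([
  [-0.3, 0.5, 40, 0, 0, 0, 1],
  [0, 0, 40, 0, 0, 0, 1],
  [0, 0, 30, 0, 0, 0, 1],
  [0, 0, 20, 0, 0, 0, 1],
  [0, 0, 12, 0, 0, 0, 1],
  [0, 0, 9, 0, 0, 0, 1],
  [0, 0, 0, 0, 0, 0, 1],
], grip_force=60)

```text
time_s: 2.62
position: [0.4999, 0.016, 0.0602]
tool_rot: [[0.897, 0.441, -0.0], [0.441, -0.897, 0.0], [-0.0, -0.0, -1.0]]
ft_force: [-0.2, 0.4, -0.7]
grip_width: 0.0853
gripper_force: 0.0
```

```bash
python3 st.py
```

```text
2.62 p [0.4999 0.016  0.0602] q [-11.75  28.51  96.18  -0.    55.33  52.08] yaw 26.17
F [-0.2   0.41 -0.69] T [ 0.027 -0.046  0.066] w 0.0853 g 0.0 eff [-4.9000e-02 -4.2798e+01 -1.5429e+01 -1.0000e-03 -1.2400e-01 -0.0000e+00]
to grasp, tool mm [ 1.2 -1.   0.2]
```

Emit:
apply_moves([
  [1.2, -1.0, 0, 0, 0, 0, 1],
  [0, 0, 0, 0, 0, 0, 0.45],
  [0, 0, 0, 0, 0, 0, 0.3],
  [0, 0, 0, 0, 0, 0, 0.3],
  [0, 0, 0, 0, 0, 0, 0.3],
  [0, 0, 0, 0, 0, 0, 0.3],
  [0, 0, 0, 0, 0, 0, 0.3],
], grip_force=60)

```text
time_s: 3.5
position: [0.5002, 0.0183, 0.061]
tool_rot: [[0.898, 0.441, -0.0], [0.441, -0.898, 0.001], [0.0, -0.001, -1.0]]
ft_force: [-2.6, 5.2, 9.8]
grip_width: 0.0427
gripper_force: 60.9
```

```bash
python3 st.py
```

```text
3.5 p [0.5002 0.0183 0.061 ] q [-11.52  28.47  96.08   0.1   55.49  52.26] yaw 26.16
F [-2.56  5.25  9.83] T [ 1.03   0.591 -0.045] w 0.0427 g 60.9 eff [-2.3820e+00 -3.9656e+01 -1.5888e+01 -1.0300e+00 -1.1040e+00 -2.7000e-02]
to grasp, tool mm [-0.   0.9  1. ]
```

Emit:
apply_moves([
  [0, -0.8, -1, 0, 0, 0, 0.3],
  [0, 0, 0, 0, 0, 1, 0.3],
  [0, 0, 0, 0, 0, 3, 0.3],
  [0, 0, 0, 0, 0, 4, 0.3],
  [0, 0, 0, 0, 0, 4, 0.3],
  [0, 0, 0, 0, 0, 4, 0.3],
  [0, 0, 0, 0, 0, 4, 0.3],
])

```text
time_s: 4.38
position: [0.5001, 0.0183, 0.0611]
tool_rot: [[0.995, 0.104, -0.0], [0.104, -0.995, 0.001], [-0.0, -0.001, -1.0]]
ft_force: [0.7, 1.2, -3.2]
grip_width: 0.042
gripper_force: 62.9
```

```bash
python3 st.py; python3 - <<'E'
from h import *
im=get_image("top");cv2.imwrite("pics/t2.png",cv2.resize(im["frame"][130:240,200:360,::-1],None,fx=5,fy=5,interpolation=cv2.INTER_CUBIC))
E
```

```text
4.38 p [0.5001 0.0183 0.0611] q [-1.149e+01  2.846e+01  9.607e+01  3.000e-02  5.549e+01  7.250e+01] yaw 5.99
F [ 0.66  1.24 -3.18] T [ 0.634 -0.165  0.086] w 0.042 g 62.9 eff [ -0.856 -45.207 -16.166  -0.615   0.109  -0.663]
to grasp, tool mm [0.3 0.9 1.1]
```

View pics/t2.png

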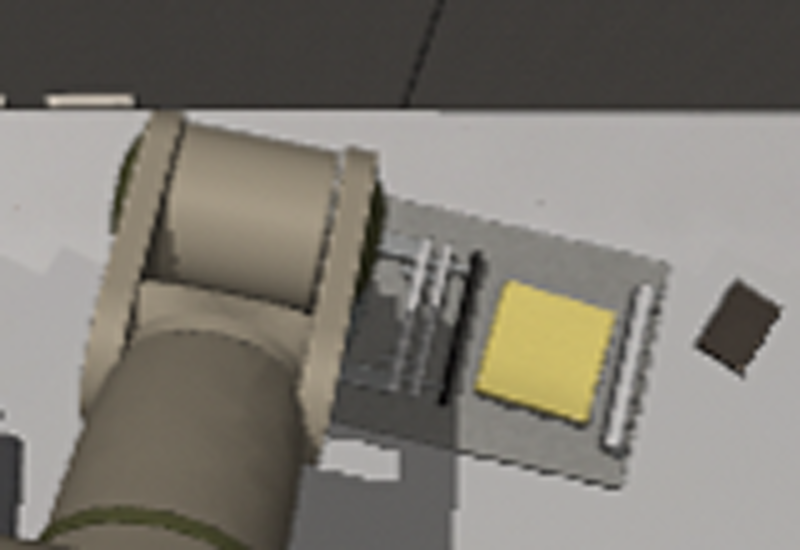

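The guide (dark bar, crop x about 465) has advanced towards the block (left edge at about 490), so the wheel is following the gripper.

Emit:
apply_moves([
  [0, 0, 0, 0, 0, 3, 0.3],
  [0, 0, 0, 0, 0, 3, 0.3],
  [0, 0, 0, 0, 0, 3, 0.3],
  [0, 0, 0, 0, 0, 3, 0.3],
  [0, 0, 0, 0, 0, 3, 0.3],
  [0, 0, 0, 0, 0, 3, 0.3],
])

```text
time_s: 5.18
position: [0.5002, 0.0184, 0.0611]
tool_rot: [[0.979, -0.206, -0.0], [-0.206, -0.979, 0.0], [-0.0, -0.0, -1.0]]
ft_force: [1.1, 1.3, -4.5]
grip_width: 0.0423
gripper_force: 62.8
```

```bash
cat > m.py <<'E'
from h import *
import sys
im=get_image("top");c=cloud(im);hsv=cv2.cvtColor(im["frame"],cv2.COLOR_RGB2HSV)
m=cv2.inRange(hsv,(22,90,120),(35,255,255));m[:,:280]=0;m[:,345:]=0;m[:150]=0;m[230:]=0
r=cv2.minAreaRect(cv2.findNonZero(m));P=plane(im,cv2.boxPoints(r),.04);e=P[1]-P[0]
print("block",P.mean(0).round(4),"ang",np.degrees(np.arctan2(e[1],e[0])).round(1)%90)
E
python3 st.py; python3 m.py
```

```text
5.17 p [0.5002 0.0184 0.0611] q [-1.149e+01  2.845e+01  9.607e+01  3.000e-02  5.549e+01  9.039e+01] yaw -11.9
F [ 1.05  1.27 -4.49] T [ 0.653 -0.303  0.076] w 0.0423 g 62.8 eff [ -0.984 -45.349 -16.23   -0.706   0.198  -0.482]
to grasp, tool mm [0.5 0.8 1.1]
block [ 0.4526 -0.1753  0.04  ] ang 73.4
```

Emit:
apply_moves([
  [0, 0, 0, 0, 0, 2, 0.3],
  [0, 0, 0, 0, 0, 2, 0.3],
  [0, 0, 0, 0, 0, 2, 0.3],
  [0, 0, 0, 0, 0, 1, 0.3],
])

```text
time_s: 5.72
position: [0.5002, 0.0184, 0.0612]
tool_rot: [[0.946, -0.324, -0.0], [-0.324, -0.946, 0.0], [-0.0, -0.0, -1.0]]
ft_force: [3.5, 4.4, -7.1]
grip_width: 0.0425
gripper_force: 62.6
```

```bash
python3 st.py; python3 m.py
```

```text
5.72 p [0.5002 0.0184 0.0612] q [-1.149e+01  2.845e+01  9.607e+01  2.000e-02  5.549e+01  9.740e+01] yaw -18.9
F [ 3.49  4.39 -7.15] T [ 1.043 -0.582  0.09 ] w 0.0425 g 62.6 eff [-1.9430e+00 -4.7172e+01 -1.6553e+01 -1.1690e+00  5.0100e-01  3.0000e-03]
to grasp, tool mm [0.6 0.7 1.2]
block [ 0.4527 -0.1772  0.04  ] ang 74.1
```

Emit:
apply_moves([
  [0, 0, 0, 0, 0, 1.5, 0.3],
  [0, 0, 0, 0, 0, 1.5, 0.3],
  [0, 0, 0, 0, 0, 1, 0.3],
  [0, 0, 0, 0, 0, 0, 0.3],
])

```text
time_s: 6.28
position: [0.5001, 0.0183, 0.0612]
tool_rot: [[0.921, -0.389, -0.0], [-0.389, -0.921, 0.0], [-0.0, -0.0, -1.0]]
ft_force: [3.0, 5.0, -8.2]
grip_width: 0.0423
gripper_force: 62.5
```

```bash
python3 st.py; python3 m.py
```

```text
6.28 p [0.5001 0.0183 0.0612] q [-1.1490e+01  2.8450e+01  9.6070e+01  2.0000e-02  5.5490e+01  1.0138e+02] yaw -22.89
F [ 3.02  4.98 -8.24] T [ 1.075 -0.601 -0.103] w 0.0423 g 62.5 eff [-2.0160e+00 -4.7571e+01 -1.6638e+01 -1.3300e+00  5.7200e-01  2.1000e-02]
to grasp, tool mm [0.6 0.6 1.2]
block [ 0.4532 -0.1798  0.04  ] ang 75.3
```

```bash
cat > n.py <<'E'
from h import *
T=[];B=[]
for i in range(4):
    im=get_image("top");s=telemetry.observe();T.append(s["wrist_torque"][2]);
    hsv=cv2.cvtColor(im["frame"],cv2.COLOR_RGB2HSV);m=cv2.inRange(hsv,(22,90,120),(35,255,255));m[:,:280]=0;m[:,345:]=0;m[:150]=0;m[230:]=0
    r=cv2.minAreaRect(cv2.findNonZero(m));P=plane(im,cv2.boxPoints(r),.04);e=P[1]-P[0]
    M=cv2.moments(m,True);C=plane(im,[(M["m10"]/M["m00"],M["m01"]/M["m00"])],.04)[0];B.append(np.r_[C[:2]*1000,np.degrees(np.arctan2(e[1],e[0]))%90])
R=np.array(s["tool_rot"])
print(round(s["time_s"],2),"T",np.round(T,3),np.mean(T).round(3),"yaw",np.degrees(np.arctan2(R[1,0],R[0,0])).round(2),"F",np.round(s["ft_force"],1),"blk",np.mean(B,0).round(1),"eff6",round(s["joint_efforts"][5],3),"g",s["gripper_force"],"w",s["grip_width"])
E
python3 n.py
```

```text
6.53 T [-0.044 -0.089 -0.021 -0.042] -0.049 yaw -22.88 F [ 2.6  4.1 -7.4] blk [ 453.2 -179.3   75.3] eff6 -0.042 g 62.49235915951431 w 0.04211492274484404
```

Emit:
apply_moves([
  [0, 0, 0, 0, 0, 1, 0.3],
  [0, 0, 0, 0, 0, 1, 0.3],
])

```text
time_s: 6.78
position: [0.5002, 0.0183, 0.0612]
tool_rot: [[0.907, -0.421, -0.0], [-0.421, -0.907, 0.0], [-0.0, -0.0, -1.0]]
ft_force: [3.3, 4.2, -8.4]
grip_width: 0.0423
gripper_force: 62.5
```

```bash
python3 n.py
```

```text
6.97 T [ 0.067  0.003 -0.029 -0.029] 0.003 yaw -24.88 F [ 3.   4.3 -9.3] blk [ 453.6 -180.2   76.5] eff6 -0.035 g 62.49352980405092 w 0.042372825401257794
```

Emit:
apply_moves([
  [0, 0, 0, 0, 0, 1, 0.3],
  [0, 0, 0, 0, 0, 1, 0.3],
])

```text
time_s: 7.22
position: [0.5002, 0.0183, 0.0612]
tool_rot: [[0.892, -0.452, -0.0], [-0.452, -0.892, 0.0], [-0.0, -0.0, -1.0]]
ft_force: [2.5, 3.8, -9.1]
grip_width: 0.0427
gripper_force: 62.5
```

```bash
python3 n.py
```

```text
7.42 T [ 0.071 -0.003 -0.054 -0.06 ] -0.012 yaw -26.88 F [ 3.7  5.1 -8.4] blk [ 453.2 -181.5   76.3] eff6 -0.032 g 62.4903936451301 w 0.04221850052599792
```

Emit:
apply_moves([
  [0, 0, 0, 0, 0, 1, 0.3],
  [0, 0, 0, 0, 0, 1, 0.3],
])

```text
time_s: 7.68
position: [0.5001, 0.0184, 0.0612]
tool_rot: [[0.876, -0.483, -0.0], [-0.483, -0.876, 0.0], [-0.0, -0.0, -1.0]]
ft_force: [3.3, 3.8, -9.7]
grip_width: 0.0421
gripper_force: 62.5
```

```bash
python3 n.py
```

```text
7.88 T [-0.019 -0.039 -0.047 -0.008] -0.028 yaw -28.88 F [ 3.3  4.2 -8.1] blk [ 452.7 -183.5   76.1] eff6 -0.032 g 62.49153954908252 w 0.04217798490792874
```

Emit:
apply_moves([
  [0, 0, 0, 0, 0, 1, 0.3],
  [0, 0, 0, 0, 0, 1, 0.3],
])

```text
time_s: 8.12
position: [0.5002, 0.0184, 0.0612]
tool_rot: [[0.858, -0.513, -0.0], [-0.513, -0.858, 0.0], [-0.0, -0.0, -1.0]]
ft_force: [2.1, 4.8, -9.1]
grip_width: 0.0421
gripper_force: 62.5
```

```bash
python3 n.py
```

```text
8.32 T [ 0.03  -0.047 -0.061 -0.047] -0.031 yaw -30.88 F [ 3.8  3.8 -9.2] blk [ 452.4 -184.9   76.1] eff6 -0.032 g 62.48963073827326 w 0.04233317057535743
```

Emit:
apply_moves([
  [0, 0, 0, 0, 0, 1, 0.3],
  [0, 0, 0, 0, 0, 1, 0.3],
])

```text
time_s: 8.57
position: [0.5001, 0.0184, 0.0612]
tool_rot: [[0.84, -0.543, -0.0], [-0.543, -0.84, 0.0], [-0.0, -0.0, -1.0]]
ft_force: [2.5, 4.4, -8.4]
grip_width: 0.042
gripper_force: 62.5
```

```bash
python3 n.py
```

```text
8.78 T [ 0.043 -0.059 -0.056 -0.053] -0.031 yaw -32.88 F [ 2.9  4.7 -9.7] blk [ 452.1 -186.4   76.1] eff6 -0.032 g 62.48870491515845 w 0.04201974106791632
```

Emit:
apply_moves([
  [0, 0, 0, 0, 0, 1, 0.3],
  [0, 0, 0, 0, 0, 1, 0.3],
])

```text
time_s: 9.02
position: [0.5002, 0.0183, 0.0612]
tool_rot: [[0.82, -0.572, 0.0], [-0.572, -0.82, 0.0], [-0.0, -0.0, -1.0]]
ft_force: [3.2, 4.2, -9.1]
grip_width: 0.042
gripper_force: 62.4
```

```bash
python3 n.py
```

```text
9.22 T [ 0.007 -0.056 -0.044 -0.085] -0.045 yaw -34.88 F [ 3.1  4.2 -8.1] blk [ 451.9 -187.6   76.4] eff6 -0.032 g 62.48763092793524 w 0.041835813431781534
```

Emit:
apply_moves([
  [0, 0, 0, 0, 0, 1, 0.3],
  [0, 0, 0, 0, 0, 1, 0.3],
])

```text
time_s: 9.48
position: [0.5002, 0.0184, 0.0612]
tool_rot: [[0.8, -0.6, -0.0], [-0.6, -0.8, 0.0], [-0.0, -0.0, -1.0]]
ft_force: [3.2, 4.7, -10.1]
grip_width: 0.0423
gripper_force: 62.4
```

```bash
python3 n.py
```

```text
9.68 T [0.17  0.101 0.164 0.106] 0.135 yaw -36.86 F [ 3.1  4.4 -8.4] blk [ 451.8 -187.9   76.1] eff6 0.117 g 62.43515491951257 w 0.04238019505864718
```

Emit:
apply_moves([
  [0, 0, 0, 0, 0, 0.8, 0.3],
  [0, 0, 0, 0, 0, 0.7, 0.3],
])

```text
time_s: 9.93
position: [0.5002, 0.0183, 0.0612]
tool_rot: [[0.784, -0.62, 0.0], [-0.62, -0.784, 0.0], [-0.0, -0.0, -1.0]]
ft_force: [2.5, 3.8, -8.7]
grip_width: 0.0424
gripper_force: 62.3
```

```bash
python3 n.py
```

```text
10.12 T [0.38  0.247 0.312 0.299] 0.31 yaw -38.34 F [ 1.8  4.2 -8.9] blk [ 451.8 -187.9   76.1] eff6 0.265 g 62.38496411126107 w 0.04206437970637469
```

Emit:
apply_moves([
  [0, 0, 0, 0, 0, 0.8, 0.3],
  [0, 0, 0, 0, 0, 0.7, 0.3],
  [0, 0, 0, 0, 0, 0, 0.3],
  [0, 0, 0, 0, 0, 0, 0.3],
  [0, 0, 0, 0, 0, 0, 0.3],
  [0, 0, 0, 0, 0, 0, 0.3],
])

```text
time_s: 10.88
position: [0.5002, 0.0184, 0.0612]
tool_rot: [[0.768, -0.64, -0.0], [-0.64, -0.768, 0.0], [-0.0, -0.0, -1.0]]
ft_force: [2.1, 6.2, -8.2]
grip_width: 0.0422
gripper_force: 62.3
```

```bash
python3 n.py
```

```text
11.07 T [0.398 0.444 0.368 0.384] 0.399 yaw -39.81 F [ 2.8  4.4 -8.4] blk [ 451.8 -187.9   76.1] eff6 0.415 g 62.33487818855792 w 0.04235505840708313
```

The press read about 11–12 N and was held for about 1 s. Now I'll turn the wheel back.

Emit:
apply_moves([
  [0, 0, 0, 0, 0, -2, 0.3],
  [0, 0, 0, 0, 0, -4, 0.3],
  [0, 0, 0, 0, 0, -6, 0.3],
  [0, 0, 0, 0, 0, -6, 0.3],
  [0, 0, 0, 0, 0, -6, 0.3],
  [0, 0, 0, 0, 0, -6, 0.3],
  [0, 0, 0, 0, 0, -6, 0.3],
  [0, 0, 0, 0, 0, -6, 0.3],
  [0, 0, 0, 0, 0, -6, 0.3],
  [0, 0, 0, 0, 0, -4, 0.3],
  [0, 0, 0, 0, 0, -2.3, 0.3],
  [0, 0, 0, 0, 0, 0, 0.3],
])

```text
time_s: 12.58
position: [0.5001, 0.0183, 0.0612]
tool_rot: [[0.968, 0.25, -0.0], [0.25, -0.968, 0.0], [-0.0, -0.0, -1.0]]
ft_force: [2.6, 4.7, -8.0]
grip_width: 0.0417
gripper_force: 62.5
```

```bash
python3 n.py; python3 st.py
```

```text
12.78 T [0.003 0.019 0.111 0.044] 0.044 yaw 14.44 F [ 4.1  3.9 -8.5] blk [ 451.9 -187.5   76.1] eff6 0.062 g 62.51850756816566 w 0.04225776512218974
12.78 p [0.5001 0.0183 0.0612] q [-1.149e+01  2.845e+01  9.607e+01  1.000e-02  5.550e+01  6.407e+01] yaw 14.44
F [ 4.12  3.86 -8.48] T [ 1.096 -0.406  0.044] w 0.0423 g 62.5 eff [ -1.994 -47.685 -16.557  -1.203   0.433   0.062]
to grasp, tool mm [0.2 0.9 1.2]
```

Now I'll release, back off clear of the view and check.

Emit:
apply_moves([
  [0, 0, 0, 0, 0, 0, 0.6],
  [0, 0, 0, 0, 0, 0, 1],
  [0, 0, 0, 0, 0, 0, 1],
  [0, 0, 0, 0, 0, 0, 1],
  [0, 0, -15, 0, 0, 0, 1],
  [0, 0, -30, 0, 0, 0, 1],
  [0, 0, -40, 0, 0, 0, 1],
  [0, 0, -50, 0, 0, 0, 1],
  [-20, 40, -10, 0, 0, 0, 1],
  [-20, 50, 0, 0, 0, 0, 1],
  [-20, 55, 0, 0, 0, 0, 1],
  [-20, 55, 0, 0, 0, 0, 1],
])

```text
time_s: 14.28
position: [0.4722, -0.1972, 0.2066]
tool_rot: [[0.968, 0.25, 0.0], [0.25, -0.968, -0.0], [0.0, 0.0, -1.0]]
ft_force: [1.1, 0.1, -0.2]
grip_width: 0.0854
gripper_force: 0.0
```

Emit:
apply_moves([
  [-20, 50, 0, 0, 0, 0, 1],
  [-20, 50, 0, 0, 0, 0, 1],
])

```text
time_s: 14.52
position: [0.4584, -0.3041, 0.2064]
tool_rot: [[0.968, 0.25, 0.0], [0.25, -0.968, -0.0], [-0.0, 0.0, -1.0]]
ft_force: [0.6, -0.3, 0.1]
grip_width: 0.0857
gripper_force: 0.0
```

```bash
python3 n.py; python3 - <<'E'
from h import *
t=get_image("top");s=get_image("scene")
A=cv2.resize(t["frame"][155:215,220:285,::-1],None,fx=8,fy=8,interpolation=cv2.INTER_CUBIC)[:480,:400]
B=cv2.resize(s["frame"][175:235,215:265,::-1],None,fx=8,fy=8,interpolation=cv2.INTER_CUBIC)
cv2.imwrite("pics/chk.png",np.hstack([A,B[:480,:400]]))
E
```

```text
14.72 T [-0.038  0.031 -0.03  -0.011] -0.012 yaw 14.38 F [-0.5  0.2 -0.5] blk [ 451.9 -187.4   76.1] eff6 -0.069 g 0.0 w 0.08538306110988578
```

View pics/chk.png

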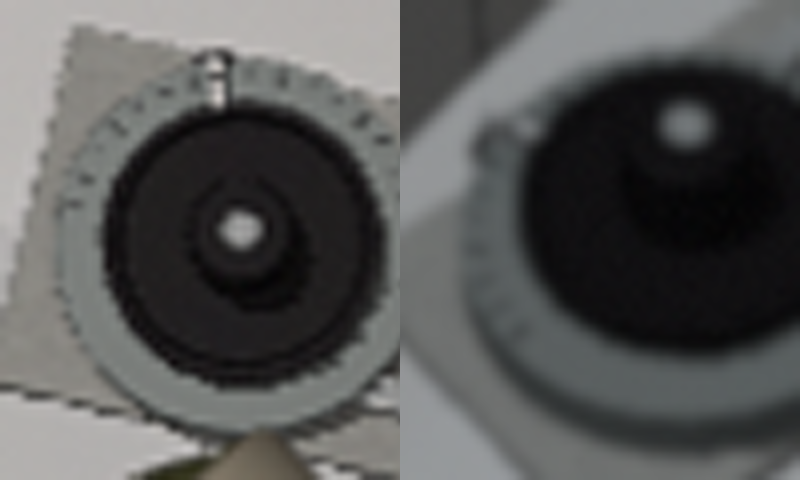

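In the top view the pointer tab at (219,92) and the mark at (215,65) run in line radially. I'll check this numerically.

```bash
python3 - <<'E'
from h import *
t=get_image("top");g=cv2.cvtColor(t["frame"],cv2.COLOR_RGB2GRAY)
print(g[158:172,240:254])
U=lambda x,y:((x+.5)/8-.5+220,(y+.5)/8-.5+155)
for n,p in(("ptr",(219,92)),("mark",(215,63))):
  for z in(.05,.056):
    d=plane(t,[U(*p)],z)[0,:2]-[.5005,.0175];print(n,z,np.degrees(np.arctan2(d[1],d[0])).round(2),np.hypot(*d).round(4))
# fence top edge & block gap
c=cloud(t);z=c[...,2]
m=np.zeros(z.shape,bool);m[180:225,318:340]=(g[180:225,318:340]>205);P=c[m];print(len(P),P.mean(0).round(4))
E
```

```text
[[181 181 181 181 181 181 181 181 182 182 182 181 180 181]
 [184 183 183 182 183 183 182 183 182 181 181 180 181 180]
 [157 158 186 185 185 187 187 187 187 184 183 182 182 181]
 [133 134 146 150 153 118 119  89 102 162 188 186 186 185]
 [131 135 139 124  74  84 147 120  40 102 137 132 127 146]
 [135 128 115 120 110 129 178 177  77 118 115 107 120 124]
 [121 118 122 111  97 112  88  80  78 125 114 104 122 121]
 [125 123 124 105  81 119 146 166  80 124 122 120 122 123]
 [ 79  96 124 115 104 113 146 180  79 127 128 127 124 125]
 [118 121 126 125 126 117 154 189  69  80  66  71  92 105]
 [126 126 119  96  79  50  75  96  35  37  34  36  40  46]
 [128 118  76  41  37  30  23  22   9  12  14  13  13  16]
 [ 76  52  35  20  13  13  13  17  20  26  26  24  19  15]
 [ 36  26  10  10  19  29  29  28  29  30  32  31  29  32]]
ptr 0.05 8.86 0.0627
ptr 0.056 8.93 0.0617
mark 0.05 8.69 0.0749
mark 0.056 8.75 0.0738
1 [ 0.3919 -0.2178  0.0462]
```

```bash
python3 -c "
from rig import env
print(env.close_job())"
```

```text
the job is handed in; nothing more can be done
None
```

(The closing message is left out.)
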